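# Load the eyelet dies into the press rack in reverse order

### The arm

A 7-joint arm with a two-finger parallel gripper is mounted at the origin on the work surface. World frame = base frame: x ahead of the robot, y to its left, z up, the work surface at z = 0. Lengths are in m, angles in rad, forces in N, time in s.
With the tool pointing down it reaches from about 0.4 to 0.85 m from the base axis. Payload 10.4 kg.
Tool frame: the origin (TCP) lies midway between the tips of the shut fingers; the grasp point (between the pads) lies 19 mm behind it (manip.grasp_offset is the distance from the TCP to the grasp point, in m); z points along the fingers, y is the line along which they close (so a half turn about z gives the same grasp; the last joint's range is limited). The gripper opens to 85 mm and grips with 20 to 120 N. Pads are 22 mm wide; open, the fingers measure 114 mm over their backs; the gripper's body (76 mm by 85 mm) begins 54 mm behind the grasp point. The pads swing forward as they close: fully open they stand 13 mm farther back than shut.
Start: joints at [-1.342, 0.332, -0.065, 1.46, 0.022, 1.35, -0.088], TCP at [0.156, 0.605, 0.231] pointing down, gripper open.
Joint ranges: [-2.6, 2.6], [-0.5, 2.12], [-1.47, 1.34], [0.16, 2.42], [-1.27, 4.41], [0.06, 2.06], [-2.6, 2.6]. Speed limits (rad/s): [2.22, 2.22, 2.79, 2.79, 3.14, 3.14, 3.14].

### API

Orientations are given as a unit quaternion [x, y, z, w].
In Python, from workcell import manip, eyes, get_obs gives the robot as it stands (manip), with the cameras (eyes) and the readings as plain functions.
- The arm moves only by the tool jog_arm, called in YAML: its name, and indented under it one key for each argument. Schema: {"type":"object","properties":{"plan":{"type":"array","items":{"type":"object","properties":{"drx":{"type":"number"},"dry":{"type":"number"},"drz":{"type":"number"},"sx":{"type":"number"},"sy":{"type":"number"},"sz":{"type":"number"},"aperture":{"type":"number"}},"additionalProperties":false,"required":["aperture"]},"minItems":1,"maxItems":20},"grip_n":{"type":"number"},"only":{"type":"string"},"quiet":{"type":"boolean"},"lines":{"type":"string"}},"required":["plan"],"additionalProperties":false}. plan is a list of rows, 1 to 20 of them, each an object with the fields drx, dry, drz (a rotation vector in units of 0.05 rad), sx, sy, sz (the shift in cm), aperture (the opening from 0.0 (shut) to 1.0 (fully open)); a field left out counts as zero (the opening has to be given); each row is the pose to reach, as a shift and turn from the pose commanded when the call began, along the tool's axes at that moment; what a row does not reach only later rows make up. A row lasts 1/8 s, in which the tool goes at most 0.0625 m and 0.188 rad, less where a joint would pass 70% of its speed; a pose out of reach is approached as far as the arm can. The fingers move at their own pace and stop on an object; grip_n is the grip in N (left out, the last holds). Time passes only in rows, so rows that do not move let the fingers close. The tool returns the time, the measured TCP pose, the force, the opening and the grip force at its end. only (a regular expression) keeps the lines of the reply that match it, lines (a string "A,B") keeps lines A to B, and quiet returns only ok. Input that does not fit is refused with a message, and nothing moves.
- get_obs(): the state, without advancing time (a new reading comes with each control period).
- eyes.camera(name): name is "side" or "top" or "wrist"; returns the picture (480x640x3 uint8, blue, green, red); there is no depth.
- eyes.calibration(name): a dict with "fx", "fy", "cx", "cy" (pixels), "k1" (the pictures are not rectified: a ray, as slopes to the right and down, at radius r is drawn at 1 + k1 r^2 times it, then the intrinsics apply), "world_from_camera" (4x4, takes a point from camera to world coordinates); the wrist camera has in their place "tool_from_camera" (4x4, takes a point from camera to tool coordinates, whose origin is the TCP and whose axes are the flange's). Camera axes: x right, y up, looking along -z (the intrinsics and any distortion apply to the point x, -y, -z); pixel columns grow to the right and rows downward; lengths in m; the calibration is good to about 2 mm. A picture is of the moment at which its call begins: read the wrist's pose just before it. calibration takes no time and is no camera call.
- manip.hand_in(): hands the job in; it is judged then, once.
The state is a dict: "clock": time; "joint_pos": joint angles; "joint_velocities": joint speeds; "tau": joint torques, N m; "position": TCP position; "ee_rot": TCP orientation; "ft_force": force on the tool from outside, world axes, zero at the start; "torque": the same for the moment, N m; "grip_width": opening from 0.0 (shut) to 1.0 (fully open); "grasp_force": force on a finger pad.
Only numpy, scipy, OpenCV 4.12 (cv2) and the standard library are available. Lean on these libraries where they do the work, as an engineer would, in place of code of your own. Each camera call takes 0.05 s, during which the arm holds its last target. There are 200 camera calls.

### The job

The next racquet frame is worked from the other end, so move the four steel eyelet dies from the plywood rack with the cork seats into the four pockets of the black rack in reverse order: the die that now stands nearest the robot goes into the pocket farthest from it, the next die into the next pocket, and so on, until the die that was farthest stands in the nearest pocket. Stand each die upright on its foot on the floor of its own pocket.

Things in the scene. Friction and masses are not known exactly. Their poses are not given: they have to be found in the camera images.
- die_cone: Pointed punch, 72 mm tall: round shank 22 mm across from 8 to 48 mm above the underside, then a cone to a 4 mm tip. Bare steel, about 0.2 kg, standing upright on a round foot 34 mm across and 8 mm thick. Origin: centre of the foot's underside; z up its axis. Any yaw at the start.
- die_square: Square die, 56 mm tall: flat-topped square shank 22 x 22 mm from the foot to the top, its sides along the body's x and y axes. Bare steel, about 0.2 kg, standing upright on a round foot 34 mm across and 8 mm thick. Origin: centre of the foot's underside; z up its axis. At the start its sides are within about 0.15 rad of those of old_rack.
- die_mushroom: Mushroom-headed die, 61 mm tall: thin stem 14 mm across, then a thick round head 32 mm across from 28 to 52 mm above the underside, with a domed top. Bare steel, about 0.2 kg, standing upright on a round foot 34 mm across and 8 mm thick. Origin: centre of the foot's underside; z up its axis. Any yaw at the start.
- die_hex: Hexagonal anvil, the shortest, 46 mm tall: hexagonal shank 26 mm across flats, flat-topped with a dark round dimple. Bare steel, about 0.2 kg, standing upright on a round foot 34 mm across and 8 mm thick. Origin: centre of the foot's underside; z up its axis. Two of its flats face along its own x axis (either way); at the start that axis is within about 0.15 rad of old_rack's y axis.
- seat_cone: Cork seat, 50 x 50 x 6 mm, fixed on the plywood old_rack: the one the cone die stands on at the start (which seat of the row that is changes from start to start). Origin: centre of its underside, 8 mm above the counter; top 14 mm above the counter. Axes as old_rack.
- seat_square: Cork seat, 50 x 50 x 6 mm, fixed on the plywood old_rack: the one the square die stands on at the start (which seat of the row that is changes from start to start). Origin: centre of its underside, 8 mm above the counter; top 14 mm above the counter. Axes as old_rack.
- seat_mushroom: Cork seat, 50 x 50 x 6 mm, fixed on the plywood old_rack: the one the mushroom die stands on at the start (which seat of the row that is changes from start to start). Origin: centre of its underside, 8 mm above the counter; top 14 mm above the counter. Axes as old_rack.
- seat_hex: Cork seat, 50 x 50 x 6 mm, fixed on the plywood old_rack: the one the hex die stands on at the start (which seat of the row that is changes from start to start). Origin: centre of its underside, 8 mm above the counter; top 14 mm above the counter. Axes as old_rack.
- old_rack: The full rack: fixed plywood board 256 x 62 x 8 mm flat on the counter, with four cork seats in a row along its x axis, centred at x = -93, -31, 31 and 93 mm. Origin: centre of its underside, on the counter. Its +x end points away from the robot, turned up to 0.3 rad either way. It lies to the robot's left or right; new_rack lies on the other side.
- new_rack: The empty rack: fixed black plastic, 252 x 60 mm, four open pockets in a row along its x axis, centred at x = -93, -31, 31, 93 mm, y = 0. Pocket: 58 mm (along x) by 52 mm inside, grey floor 8 mm above the counter; walls 4 mm thick, tops 18 mm above the counter. Origin: centre of its underside, on the counter. Its +x end points away from the robot, turned up to 0.3 rad.

How it is judged:
By the outcome, as a careful person would: the job done as asked, in the order asked, and still so for the second after the job is handed in, with the robot touching nothing.
It also fails if it takes over 106 s, if anything falls off the work surface, if the arm or the gripper's body presses on something with over 40 N, if the wrist force passes 120 N, or if a joint passes its speed limit or range.

## Working session

There is one attempt and no reset: what is moved stays moved. The work goes in short steps, Python scripts to look and compute and a tool call to move; the robot and the scene stay as the last step left them, time stands still between calls to the robot, and variables do not carry over. Pictures are saved under pics/ and viewed, at most 14 in all, crops included, and the job is handed in when it is done.

```bash
ls; mkdir -p pics; python3 - <<'E'
from workcell import manip, eyes, get_obs
import cv2,numpy as np
np.set_printoptions(precision=4,suppress=True)
o=get_obs();print(o)
for n in("top","side","wrist"):
    c=eyes.calibration(n);print(n,c)
    cv2.imwrite(f"pics/{n}0.png",eyes.camera(n))
E
```

```text
pics
workcell.py
{'clock': 0.0, 'joint_pos': array([-1.3416,  0.3329, -0.0647,  1.4609,  0.0216,  1.3499, -0.0885]), 'joint_velocities': array([-0.0005,  0.0004,  0.0005, -0.0014, -0.0005, -0.0001,  0.0005]), 'tau': array([ -0.0009, -62.5444,   0.0486, -39.1598,   0.0162,   0.0098,
        -0.    ]), 'position': array([0.1556, 0.6049, 0.2305]), 'ee_rot': array([ 0.1256,  0.9921, -0.0007, -0.0001]), 'ft_force': array([ 0.2668, -0.3441,  0.0157]), 'torque': array([-0.0351, -0.0262, -0.0054]), 'grasp_force': 0.0, 'grip_width': 0.9969697787433959}
top {'fx': 594.103843742918, 'fy': 594.103843742918, 'cx': 319.7202369835132, 'cy': 245.63955371070364, 'k1': -0.18366636844555942, 'world_from_camera': array([[ 0.0155,  0.9856, -0.1684,  0.4096],
       [-0.9998,  0.0171,  0.0083, -0.009 ],
       [ 0.0111,  0.1682,  0.9857,  0.9841],
       [ 0.    ,  0.    ,  0.    ,  1.    ]])}
side {'fx': 443.6968300091222, 'fy': 443.6968300091222, 'cx': 318.673179441775, 'cy': 241.93359869819247, 'k1': -0.0391610701315637, 'world_from_camera': array([[-0.9835,  0.1163, -0.1383,  0.48  ],
       [-0.18  , -0.7008,  0.6903,  0.4409],
       [-0.0167,  0.7038,  0.7102,  0.5104],
       [ 0.    ,  0.    ,  0.    ,  1.    ]])}
wrist {'fx': 342.22223863527006, 'fy': 342.22223863527006, 'cx': 317.12550278648666, 'cy': 236.2354276524103, 'k1': -0.03604614195632182, 'tool_from_camera': array([[ 0.0005,  0.9596,  0.2814,  0.0729],
       [ 1.    , -0.0003, -0.0007, -0.0002],
       [-0.0006,  0.2814, -0.9596, -0.1423],
       [ 0.    ,  0.    ,  0.    ,  1.    ]])}
```

View pics/top0.png

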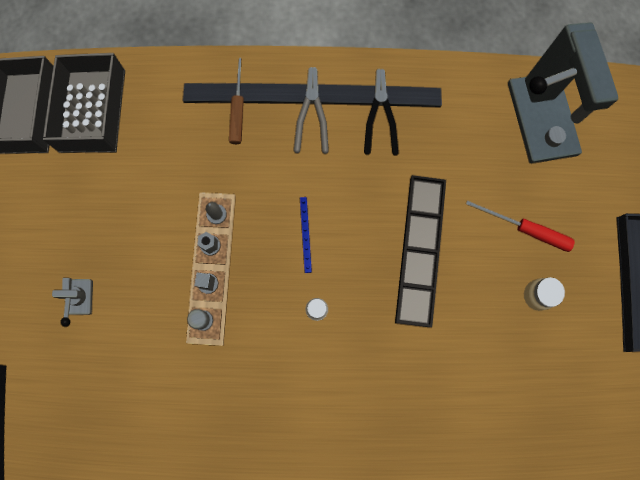

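View pics/side0.png

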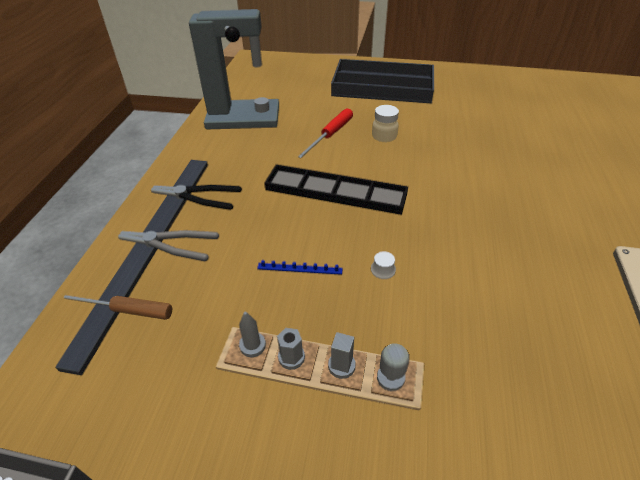

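```bash
cat > h.py <<'E'
import numpy as np,cv2
from workcell import manip, eyes, get_obs
from scipy.spatial.transform import Rotation as R
np.set_printoptions(precision=4,suppress=True)
def ray(name,px,z,T=None):
    """world points of pixels px at height z"""
    c=eyes.calibration(name); K=np.array([[c['fx'],0,c['cx']],[0,c['fy'],c['cy']],[0,0,1]])
    s=cv2.undistortPoints(np.float64(px).reshape(-1,1,2),K,np.array([c['k1'],0,0,0,0]))[:,0]
    T=c['world_from_camera'] if T is None else T@c['tool_from_camera']
    d=np.c_[s[:,0],-s[:,1],-np.ones(len(s))]@T[:3,:3].T
    return T[:3,3]+d*((z-T[2,3])/d[:,2])[:,None]
def tool():
    o=get_obs();T=np.eye(4);T[:3,:3]=R.from_quat(o['ee_rot']).as_matrix();T[:3,3]=o['position'];return T
def go(xyz,yaw):
    """shift and turn in tool axes to stand pointing down at xyz with tool y along world yaw direction"""
    T=tool();y=np.array([np.cos(yaw),np.sin(yaw),0])
    if y@T[:3,1]<0:y=-y
    z=np.array([0,0,-1.]);M=np.c_[np.cross(y,z),y,z]
    print('rot',R.from_matrix(T[:3,:3].T@M).as_rotvec(),'shift',T[:3,:3].T@(np.array(xyz)-T[:3,3]),'at',T[:3,3])
E
python3 - <<'E'
from h import *
im=cv2.imread('pics/top0.png')
hsv=cv2.cvtColor(im,cv2.COLOR_BGR2HSV)
m=((hsv[...,1]<60)&(hsv[...,2]>90)).astype('uint8'); m[:,:380]=0;m[:,460:]=0;m[:165]=0;m[335:]=0
C=[]
for c in cv2.findContours(m,0,2)[0]:
    if cv2.contourArea(c)>300:
        r=cv2.minAreaRect(c);C.append(ray('top',[r[0]],.008)[0]);print(r)
C=np.array(sorted(C,key=lambda p:p[0]));print(C)
d=C[-1]-C[0];print('yaw',np.arctan2(d[1],d[0]),'len',np.hypot(*d[:2]),C.mean(0))
# dies: grey mask
m=((hsv[...,1]<70)).astype('uint8'); m[:,:180]=0;m[:,245:]=0;m[:185]=0;m[350:]=0
for c in cv2.findContours(m,0,2)[0]:
    if cv2.contourArea(c)>80: print(cv2.boundingRect(c),cv2.contourArea(c))
# board corners estimate
print(ray('top',[[200,193],[235,194.5],[187,343.5],[223,345.5]],.008))
crop=im[185:350,180:250]
cv2.imwrite('pics/c1.png',cv2.resize(crop,None,fx=3.6,fy=3.6,interpolation=cv2.INTER_CUBIC))
E
```

```text
((414.9000549316406, 305.3000183105469), (27.907814025878906, 31.628856658935547), 7.125016689300537)
((418.8233337402344, 268.42877197265625), (27.47975730895996, 31.2484073638916), 6.009005546569824)
((422.48907470703125, 232.1041259765625), (27.16570281982422, 30.67264175415039), 6.009006023406982)
((425.8963317871094, 196.93292236328125), (26.945295333862305, 29.92694664001465), 6.34019136428833)
[[ 0.479  -0.176   0.008 ]
 [ 0.5406 -0.1831  0.008 ]
 [ 0.6025 -0.1901  0.008 ]
 [ 0.6637 -0.1971  0.008 ]]
yaw -0.11342092022022744 len 0.1859105979530743 [ 0.5715 -0.1866  0.008 ]
(187, 309, 26, 22) 400.0
(194, 272, 24, 22) 356.0
(197, 232, 24, 23) 366.0
(206, 202, 20, 22) 320.5
[[0.6637 0.1882 0.008 ]
 [0.6619 0.128  0.008 ]
 [0.4097 0.198  0.008 ]
 [0.4081 0.1382 0.008 ]]
```

View pics/c1.png

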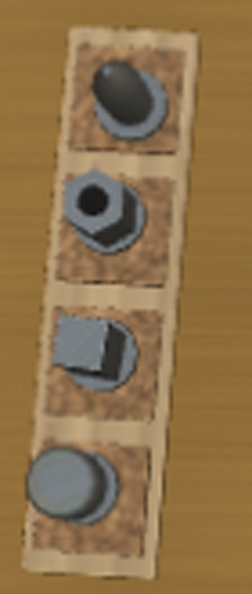

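```bash
python3 - <<'E'
from h import *
for n,p,z in [('mush',(65,483),.066),('sq',(80,343),.070),('hex',(94,199),.060),('cone',(108,72),.086),('mushF',(88,488),.022),('sqF',(106,355),.022),('hexF',(114,222),.022),('coneF',(131,105),.022)]:
    print(n,ray('top',[(180+p[0]/3.6,185+p[1]/3.6)],z)[0])
a=-0.039
for x in(-.093,-.031,.031,.093): print(.536+x*np.cos(a),.163+x*np.sin(a))
go((.50,.16,.22),a+np.pi/2)
E
```

```text
mush [0.4477 0.1698 0.066 ]
sq [0.5079 0.1651 0.07  ]
hex [0.5729 0.1637 0.06  ]
cone [0.6243 0.1556 0.086 ]
mushF [0.4475 0.1678 0.022 ]
sqF [0.5079 0.162  0.022 ]
hexF [0.5691 0.1611 0.022 ]
coneF [0.6241 0.1557 0.022 ]
0.44307071753587063 0.16662608062542122
0.505023572511957 0.1642086935418071
0.5669764274880431 0.16179130645819292
0.6289292824641294 0.1593739193745788
rot [-0.0011 -0.0001 -0.2128] shift [-0.4444 -0.3452  0.0111] at [0.1557 0.605  0.2307]
```

Units first: shifts go in cm and turns go in units of 0.05 rad. So -0.444 m is -44.4, -0.345 m is -34.5, -0.2128 rad is -4.256.

jog_arm:
  plan:
    - {"drz": -4.256, "sx": -44.4, "sy": -34.5, "sz": 1.1, "aperture": 1}
    - {"drz": -4.256, "sx": -44.4, "sy": -34.5, "sz": 1.1, "aperture": 1}
    - {"drz": -4.256, "sx": -44.4, "sy": -34.5, "sz": 1.1, "aperture": 1}
    - {"drz": -4.256, "sx": -44.4, "sy": -34.5, "sz": 1.1, "aperture": 1}
    - {"drz": -4.256, "sx": -44.4, "sy": -34.5, "sz": 1.1, "aperture": 1}
    - {"drz": -4.256, "sx": -44.4, "sy": -34.5, "sz": 1.1, "aperture": 1}
    - {"drz": -4.256, "sx": -44.4, "sy": -34.5, "sz": 1.1, "aperture": 1}
    - {"drz": -4.256, "sx": -44.4, "sy": -34.5, "sz": 1.1, "aperture": 1}
    - {"drz": -4.256, "sx": -44.4, "sy": -34.5, "sz": 1.1, "aperture": 1}
    - {"drz": -4.256, "sx": -44.4, "sy": -34.5, "sz": 1.1, "aperture": 1}
    - {"drz": -4.256, "sx": -44.4, "sy": -34.5, "sz": 1.1, "aperture": 1}
    - {"drz": -4.256, "sx": -44.4, "sy": -34.5, "sz": 1.1, "aperture": 1}
  grip_n: 40

```text
clock: 1.65
position: [0.4991, 0.1619, 0.2202]
ee_rot: [0.018, 1.0, 0.0, -0.0]
ft_force: [-0.0, -0.2, 1.0]
grip_width: 1.0
grasp_force: 0.0
```

```bash
python3 - <<'E'
from h import *
T=tool();np.save('Tw.npy',T);print(T,get_obs()['joint_pos'])
cv2.imwrite('pics/w1.png',eyes.camera('wrist'))
E
```

```text
[[-0.9993  0.0367 -0.0004  0.4991]
 [ 0.0367  0.9993  0.0004  0.1619]
 [ 0.0004  0.0004 -1.      0.2202]
 [ 0.      0.      0.      1.    ]] [-0.7034  0.1122  0.328   1.7576 -0.0382  1.2781  1.1679]
```

View pics/w1.png

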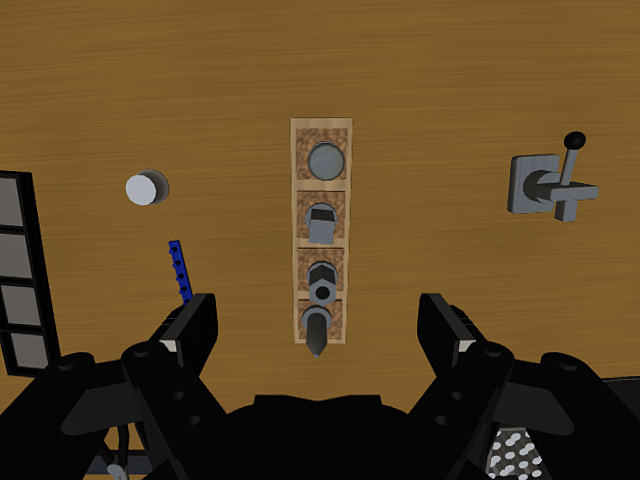

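```bash
python3 - <<'E'
from h import *
T=np.load('Tw.npy')
for n,p,z in [('mush',(326,161),.066),('sq',(322,231),.070),('hex',(322,293),.060),('cone',(317.5,352),.086)]:
    print(n,ray('wrist',[p],z,T)[0])
print(ray('wrist',[(291.5,119),(352,119),(296,342),(345,342)],.008,T))
go((.448,.167,.12),-.039+np.pi/2);go((.448,.167,.035),-.039+np.pi/2)
E
```

```text
mush [0.4468 0.1717 0.066 ]
sq [0.5073 0.1663 0.07  ]
hex [0.5723 0.1643 0.06  ]
cone [0.6205 0.1582 0.086 ]
[[0.4089 0.1403 0.008 ]
 [0.411  0.1999 0.008 ]
 [0.6604 0.1313 0.008 ]
 [0.6626 0.1897 0.008 ]]
rot [ 0.0003 -0.0003  0.0023] shift [0.0512 0.0033 0.1002] at [0.4991 0.1618 0.2202]
rot [ 0.0003 -0.0003  0.0023] shift [0.0512 0.0032 0.1852] at [0.4991 0.1618 0.2202]
```

jog_arm:
  plan:
    - {"sx": 5.2, "sy": 0.6, "sz": 5, "aperture": 1}
    - {"sx": 5.2, "sy": 0.6, "sz": 11, "aperture": 1}
    - {"sx": 5.2, "sy": 0.6, "sz": 15, "aperture": 1}
    - {"sx": 5.2, "sy": 0.6, "sz": 17, "aperture": 1}
    - {"sx": 5.2, "sy": 0.6, "sz": 18.5, "aperture": 1}
    - {"sx": 5.2, "sy": 0.6, "sz": 18.5, "aperture": 1}
    - {"sx": 5.2, "sy": 0.6, "sz": 18.5, "aperture": 0}
    - {"sx": 5.2, "sy": 0.6, "sz": 18.5, "aperture": 0}
    - {"sx": 5.2, "sy": 0.6, "sz": 18.5, "aperture": 0}
    - {"sx": 5.2, "sy": 0.6, "sz": 18.5, "aperture": 0}
    - {"sx": 5.2, "sy": 0.6, "sz": 18.5, "aperture": 0}
    - {"sx": 5.2, "sy": 0.6, "sz": 18.5, "aperture": 0}
    - {"sx": 5.2, "sy": 0.6, "sz": 18.5, "aperture": 0}
    - {"sx": 5.2, "sy": 0.6, "sz": 18.5, "aperture": 0}
  grip_n: 40

```text
clock: 3.45
position: [0.4485, 0.1688, 0.036]
ee_rot: [0.02, 1.0, 0.0, 0.0]
ft_force: [-1.0, -1.0, 5.3]
grip_width: 0.36
grasp_force: 39.3
```

```bash
python3 -c "
from h import *
go((.4472,.17,.035),-.039+np.pi/2)
cv2.imwrite('pics/w2.png',eyes.camera('wrist'))"
```

```text
rot [ 0.0008  0.0008 -0.    ] shift [0.0013 0.0011 0.001 ] at [0.4485 0.1688 0.036 ]
```

View pics/w2.png

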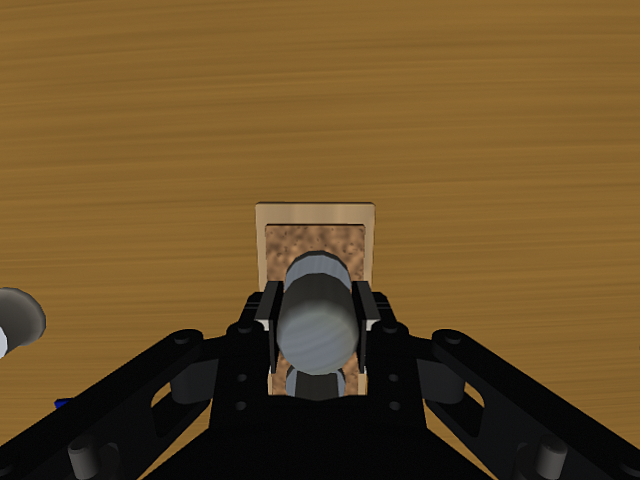

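```bash
python3 -c "
from h import *
go((.6637,-.1971,.15),-.1134+np.pi/2)"
```

```text
rot [0.0008 0.0007 0.0743] shift [-0.2295 -0.3571 -0.1141] at [0.4484 0.1688 0.036 ]
```

Scaled: -0.357 m is -35.7, -0.33 m is -33, 0.0743 rad is 1.486.

jog_arm:
  plan:
    - {"sz": -3, "aperture": 0}
    - {"sz": -8, "aperture": 0}
    - {"sz": -11.4, "aperture": 0}
    - {"drz": 1.4, "sx": -2, "sy": -3, "sz": -11.4, "aperture": 0}
    - {"drz": 1.486, "sx": -5, "sy": -8, "sz": -11.4, "aperture": 0}
    - {"drz": 1.486, "sx": -8, "sy": -13, "sz": -11.4, "aperture": 0}
    - {"drz": 1.486, "sx": -11.5, "sy": -18, "sz": -11.4, "aperture": 0}
    - {"drz": 1.486, "sx": -15, "sy": -23, "sz": -11.4, "aperture": 0}
    - {"drz": 1.486, "sx": -18, "sy": -28, "sz": -11.4, "aperture": 0}
    - {"drz": 1.486, "sx": -21, "sy": -33, "sz": -11.4, "aperture": 0}
    - {"drz": 1.486, "sx": -22.95, "sy": -35.7, "sz": -11.4, "aperture": 0}
    - {"drz": 1.486, "sx": -22.95, "sy": -35.7, "sz": -11.4, "aperture": 0}
    - {"drz": 1.486, "sx": -22.95, "sy": -35.7, "sz": -11.4, "aperture": 0}
    - {"drz": 1.486, "sx": -22.95, "sy": -35.7, "sz": -11.4, "aperture": 0}
  grip_n: 50

```text
clock: 5.25
position: [0.6634, -0.1955, 0.1494]
ee_rot: [0.056, 0.998, 0.001, -0.0]
ft_force: [-0.1, 1.1, -1.0]
grip_width: 0.351
grasp_force: 49.8
```

```bash
python3 -c "
from h import *
print(get_obs()['joint_pos'])
go((.6637,-.1971,.031),-.1134+np.pi/2)
cv2.imwrite('pics/w3.png',eyes.camera('wrist'))"
```

```text
[-0.1405  0.5705  0.5322  1.389  -0.2929  1.2607  1.8705]
rot [ 0.001  -0.0001  0.0017] shift [-0.0005 -0.0016  0.1184] at [ 0.6634 -0.1955  0.1494]
```

View pics/w3.png

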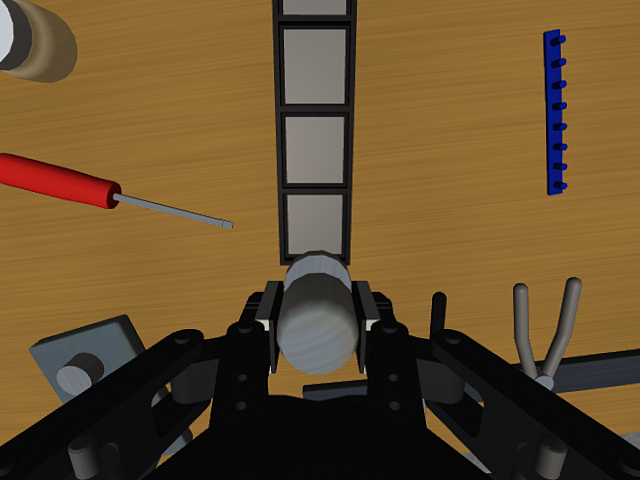

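```bash
python3 -c "
from h import *
print(ray('wrist',[(318,228),(314,73),(318,150),(285,265),(350,265)],.010,tool()))"
```

```text
[[ 0.666  -0.1949  0.01  ]
 [ 0.5447 -0.1845  0.01  ]
 [ 0.6017 -0.1877  0.01  ]
 [ 0.6962 -0.2274  0.01  ]
 [ 0.7026 -0.1706  0.01  ]]
```

Scaled: 0.1184 m is 11.84, -0.001 m is -0.1.

jog_arm:
  plan:
    - {"sy": -0.1, "sz": 4, "aperture": 0}
    - {"sy": -0.1, "sz": 8, "aperture": 0}
    - {"sy": -0.1, "sz": 10, "aperture": 0}
    - {"sy": -0.1, "sz": 11, "aperture": 0}
    - {"sy": -0.1, "sz": 11.5, "aperture": 0}
    - {"sy": -0.1, "sz": 11.84, "aperture": 0}
    - {"sy": -0.1, "sz": 11.84, "aperture": 0}
    - {"sy": -0.1, "sz": 11.84, "aperture": 0}

```text
clock: 6.3
position: [0.6636, -0.1982, 0.0315]
ee_rot: [0.057, 0.998, -0.0, 0.0]
ft_force: [0.4, -0.0, -1.0]
grip_width: 0.353
grasp_force: 49.8
```

jog_arm:
  plan:
    - {"sz": 0.1, "aperture": 0}
    - {"sz": 0.15, "aperture": 0}
    - {"sz": 0.15, "aperture": 0}

```text
clock: 6.68
position: [0.6636, -0.1982, 0.0302]
ee_rot: [0.057, 0.998, 0.0, 0.0]
ft_force: [-1.9, 0.8, 5.0]
grip_width: 0.357
grasp_force: 50.6
```

```bash
python3 -c "
from h import *
go((.5077,.165,.15),-.039+np.pi/2)"
```

```text
rot [ 0.0001  0.0008 -0.0744] shift [ 0.1959  0.3432 -0.1199] at [ 0.6636 -0.1982  0.0302]
```

jog_arm:
  plan:
    - {"aperture": 0.9}
    - {"aperture": 0.9}
    - {"aperture": 0.9}
    - {"aperture": 0.9}
    - {"aperture": 0.9}

```text
clock: 7.3
position: [0.6633, -0.198, 0.0293]
ee_rot: [0.057, 0.998, 0.0, -0.0]
ft_force: [-0.2, 0.1, -0.1]
grip_width: 0.9
grasp_force: 0.0
```

Scaled: 0.343 m is 34.3, 0.34 m is 34, -0.0744 rad is -1.488.

jog_arm:
  plan:
    - {"sz": -4, "aperture": 1}
    - {"sz": -9, "aperture": 1}
    - {"sz": -12, "aperture": 1}
    - {"drz": -1.4, "sx": 19, "sy": 34, "sz": -12, "aperture": 1}
    - {"drz": -1.488, "sx": 19.6, "sy": 34.3, "sz": -12, "aperture": 1}
    - {"drz": -1.488, "sx": 19.6, "sy": 34.3, "sz": -12, "aperture": 1}
    - {"drz": -1.488, "sx": 19.6, "sy": 34.3, "sz": -12, "aperture": 1}
    - {"drz": -1.488, "sx": 19.6, "sy": 34.3, "sz": -12, "aperture": 1}
    - {"drz": -1.488, "sx": 19.6, "sy": 34.3, "sz": -12, "aperture": 1}
    - {"drz": -1.488, "sx": 19.6, "sy": 34.3, "sz": -12, "aperture": 1}
    - {"drz": -1.488, "sx": 19.6, "sy": 34.3, "sz": -12, "aperture": 1}
    - {"drz": -1.488, "sx": 19.6, "sy": 34.3, "sz": -12, "aperture": 1}

```text
clock: 8.8
position: [0.5079, 0.1634, 0.1495]
ee_rot: [0.02, 1.0, -0.0, 0.0]
ft_force: [-0.7, -0.5, -0.4]
grip_width: 1.001
grasp_force: 0.0
```

```bash
python3 -c "
from h import *
T=tool();go((.5077,.165,.029),-.039+np.pi/2)
im=eyes.camera('wrist');cv2.imwrite('pics/w4.png',im);np.save('Tw.npy',T)
cv2.imwrite('pics/w4.png',cv2.resize(im[120:420,160:480],None,fx=1.8,fy=1.8))"
```

```text
rot [-0.0003  0.0004 -0.0017] shift [0.0003 0.0016 0.1205] at [0.5079 0.1634 0.1495]
```

View pics/w4.png

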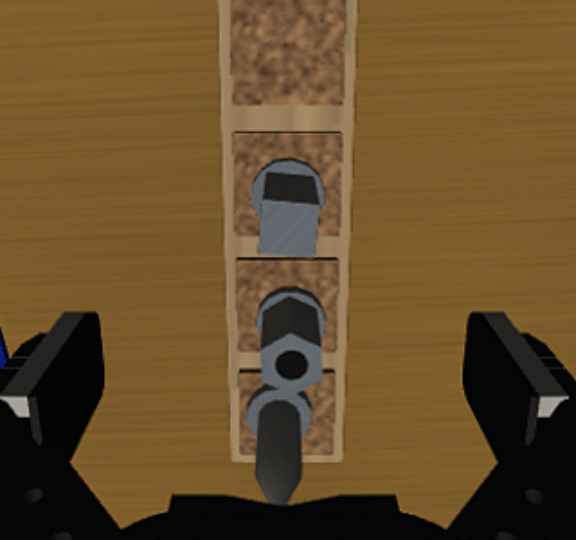

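```bash
python3 -c "
from h import *
T=np.load('Tw.npy')
u=lambda P:[(160+a/1.8,120+b/1.8) for a,b in P]
S=ray('wrist',u([(264,199),(321,205),(314,257),(259,250)]),.07,T);print(S,S.mean(0))
d=S[1]-S[0]+S[2]-S[3];e=S[0]-S[3]+S[1]-S[2];print(np.arctan2(d[1],d[0])-np.pi/2,np.arctan2(-e[1],-e[0]))
print(ray('wrist',u([(291,363)]),.06,T),ray('wrist',u([(279,503)]),.086,T))
c=S.mean(0);go((c[0],c[1],.029),-.11+np.pi/2)
"
```

```text
[[0.4959 0.1571 0.07  ]
 [0.4991 0.1783 0.07  ]
 [0.5197 0.1752 0.07  ]
 [0.516  0.1542 0.07  ]] [0.5077 0.1662 0.07  ]
-0.16199135772104345 -0.14732736341441946
[[0.5712 0.1646 0.06  ]] [[0.6205 0.1576 0.086 ]]
rot [-0.0003  0.0004  0.0687] shift [0.0005 0.003  0.1205] at [0.508  0.1632 0.1495]
```

Scaled: 0.003 m is 0.3, 0.1205 m is 12.05, 0.113 rad is 2.26.

jog_arm:
  plan:
    - {"drz": 2.26, "sx": 0.05, "sy": 0.3, "sz": 4, "aperture": 1}
    - {"drz": 2.26, "sx": 0.05, "sy": 0.3, "sz": 8, "aperture": 1}
    - {"drz": 2.26, "sx": 0.05, "sy": 0.3, "sz": 10.5, "aperture": 1}
    - {"drz": 2.26, "sx": 0.05, "sy": 0.3, "sz": 12.05, "aperture": 1}
    - {"drz": 2.26, "sx": 0.05, "sy": 0.3, "sz": 12.05, "aperture": 1}
    - {"drz": 2.26, "sx": 0.05, "sy": 0.3, "sz": 12.05, "aperture": 0}
    - {"drz": 2.26, "sx": 0.05, "sy": 0.3, "sz": 12.05, "aperture": 0}
    - {"drz": 2.26, "sx": 0.05, "sy": 0.3, "sz": 12.05, "aperture": 0}
    - {"drz": 2.26, "sx": 0.05, "sy": 0.3, "sz": 12.05, "aperture": 0}
    - {"drz": 2.26, "sx": 0.05, "sy": 0.3, "sz": 12.05, "aperture": 0}
    - {"drz": 2.26, "sx": 0.05, "sy": 0.3, "sz": 12.05, "aperture": 0}
    - {"drz": 2.26, "sx": 0.05, "sy": 0.3, "sz": 12.05, "aperture": 0}
    - {"drz": 2.26, "sx": 0.05, "sy": 0.3, "sz": 12.05, "aperture": 0}
  grip_n: 50

```text
clock: 10.48
position: [0.5073, 0.1681, 0.0294]
ee_rot: [0.076, 0.997, 0.0, 0.0]
ft_force: [-1.6, -0.5, 7.3]
grip_width: 0.25
grasp_force: 49.7
```

```bash
python3 -c "
from h import *
go((.6025,-.1901,.15),-.1134+np.pi/2)"
```

```text
rot [ 0.0006  0.0005 -0.0385] shift [-0.1484 -0.3395 -0.1207] at [0.5073 0.1681 0.0294]
```

Scaled: -0.25 m is -25, -0.3395 m is -33.95, -0.0385 rad is -0.77.

jog_arm:
  plan:
    - {"sz": -3, "aperture": 0}
    - {"sz": -8, "aperture": 0}
    - {"sz": -12.07, "aperture": 0}
    - {"drz": -0.77, "sx": -1, "sy": -3, "sz": -12.07, "aperture": 0}
    - {"drz": -0.77, "sx": -3.5, "sy": -8, "sz": -12.07, "aperture": 0}
    - {"drz": -0.77, "sx": -6, "sy": -13.5, "sz": -12.07, "aperture": 0}
    - {"drz": -0.77, "sx": -8.5, "sy": -19, "sz": -12.07, "aperture": 0}
    - {"drz": -0.77, "sx": -11, "sy": -25, "sz": -12.07, "aperture": 0}
    - {"drz": -0.77, "sx": -13.5, "sy": -30, "sz": -12.07, "aperture": 0}
    - {"drz": -0.77, "sx": -14.84, "sy": -33.2, "sz": -12.07, "aperture": 0}
    - {"drz": -0.77, "sx": -14.84, "sy": -33.95, "sz": -12.07, "aperture": 0}
    - {"drz": -0.77, "sx": -14.84, "sy": -33.95, "sz": -12.07, "aperture": 0}
    - {"drz": -0.77, "sx": -14.84, "sy": -33.95, "sz": -12.07, "aperture": 0}
    - {"drz": -0.77, "sx": -14.84, "sy": -33.95, "sz": -12.07, "aperture": 0}
  grip_n: 50

```text
clock: 12.22
position: [0.6025, -0.1886, 0.1496]
ee_rot: [0.056, 0.998, 0.0, 0.0]
ft_force: [0.2, -0.5, -2.2]
grip_width: 0.249
grasp_force: 49.5
```

```bash
python3 -c "
from h import *
go((.6025,-.1895,.0234),-.1134+np.pi/2)
cv2.imwrite('pics/w5.png',eyes.camera('wrist'))"
```

```text
rot [0.0008 0.0001 0.0019] shift [-0.0001 -0.001   0.1262] at [ 0.6025 -0.1886  0.1496]
```

View pics/w5.png

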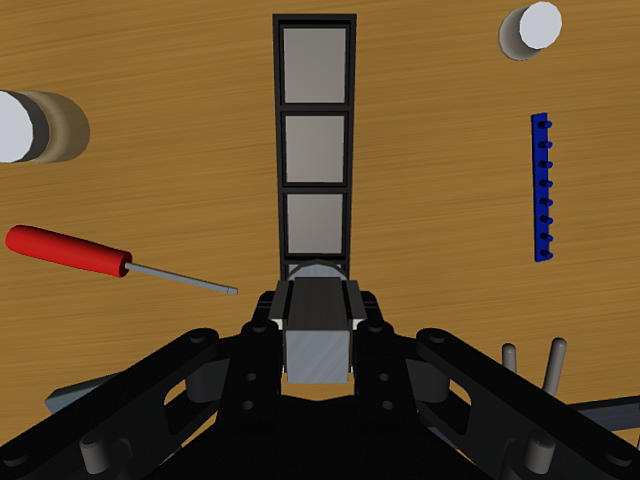

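jog_arm:
  plan:
    - {"sz": 4, "aperture": 0}
    - {"sz": 8, "aperture": 0}
    - {"sz": 10.5, "aperture": 0}
    - {"sz": 11.8, "aperture": 0}
    - {"sz": 12.3, "aperture": 0}
    - {"sz": 12.5, "aperture": 0}
    - {"sz": 12.6, "aperture": 0}
    - {"sz": 12.7, "aperture": 0}
    - {"sz": 12.7, "aperture": 0}

```text
clock: 13.4
position: [0.6028, -0.1902, 0.0235]
ee_rot: [0.057, 0.998, 0.0, 0.001]
ft_force: [-2.0, 0.4, 4.4]
grip_width: 0.248
grasp_force: 50.2
```

Contact. Release, lift, and go above the hex die.

```bash
python3 -c "
from h import *
go((.5715,.164,.15),-.039+np.pi/2)"
```

```text
rot [ 0.0002  0.0011 -0.0743] shift [ 0.071   0.3484 -0.1265] at [ 0.6028 -0.1902  0.0235]
```

jog_arm:
  plan:
    - {"aperture": 0.9}
    - {"aperture": 0.9}
    - {"aperture": 0.9}
    - {"aperture": 0.9}
    - {"aperture": 0.9}
    - {"sz": -4, "aperture": 1}
    - {"sz": -9, "aperture": 1}
    - {"sz": -12.65, "aperture": 1}
    - {"sz": -12.65, "aperture": 1}

```text
clock: 14.52
position: [0.6039, -0.1908, 0.1524]
ee_rot: [0.057, 0.998, -0.0, 0.003]
ft_force: [0.3, 0.1, -0.5]
grip_width: 1.004
grasp_force: 0.0
```

Scaled: 0.071 m is 7.1, 0.348 m is 34.8, -0.0743 rad is -1.486.

jog_arm:
  plan:
    - {"drz": -1.486, "sx": 7.1, "sy": 34.8, "aperture": 1}
    - {"drz": -1.486, "sx": 7.1, "sy": 34.8, "aperture": 1}
    - {"drz": -1.486, "sx": 7.1, "sy": 34.8, "aperture": 1}
    - {"drz": -1.486, "sx": 7.1, "sy": 34.8, "aperture": 1}
    - {"drz": -1.486, "sx": 7.1, "sy": 34.8, "aperture": 1}
    - {"drz": -1.486, "sx": 7.1, "sy": 34.8, "aperture": 1}
    - {"drz": -1.486, "sx": 7.1, "sy": 34.8, "aperture": 1}
    - {"drz": -1.486, "sx": 7.1, "sy": 34.8, "aperture": 1}
    - {"drz": -1.486, "sx": 7.1, "sy": 34.8, "aperture": 1}

```text
clock: 15.65
position: [0.5713, 0.1619, 0.1488]
ee_rot: [0.021, 1.0, -0.0, -0.0]
ft_force: [-0.0, -0.7, -0.3]
grip_width: 1.0
grasp_force: 0.0
```

```bash
python3 -c "
from h import *
T=tool();np.save('Tw.npy',T);go((.5715,.164,.029),-.039+np.pi/2)
im=eyes.camera('wrist')
cv2.imwrite('pics/w6.png',cv2.resize(im[140:400,210:430],None,fx=2.3,fy=2.3,interpolation=cv2.INTER_CUBIC))"
```

```text
rot [-0.0006 -0.0002 -0.0025] shift [-0.0001  0.0022  0.1198] at [0.5713 0.1619 0.1488]
```

View pics/w6.png

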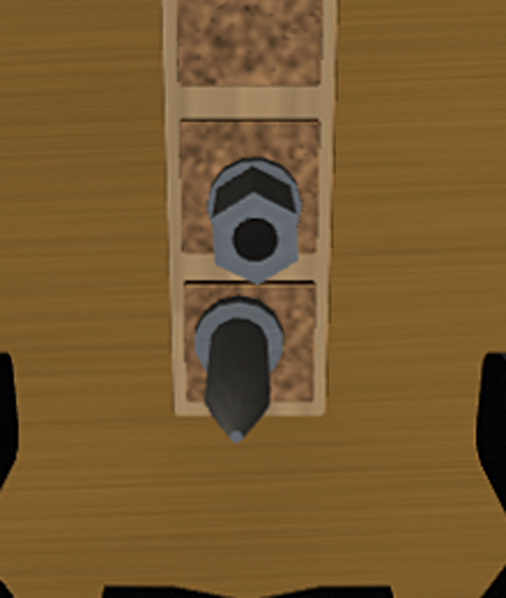

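```bash
python3 -c "
from h import *
T=np.load('Tw.npy')
u=lambda P:[(210+a/2.3,140+b/2.3) for a,b in P]
S=ray('wrist',u([(256,192),(258,283),(214,216),(216,264),(299,213),(297,262)]),.06,T);c=S.mean(0);print(c)
for i in 0,2,4:
  d=S[i+1]-S[i];print(np.arctan2(d[1],d[0]))
print(ray('wrist',u([(255,239)]),.06,T),ray('wrist',u([(236,437)]),.086,T))
go((c[0],c[1],.029),-.039+np.pi/2)
"
```

```text
[0.5719 0.1652 0.06  ]
-0.01620724646096751
-0.012558340714954715
-0.06137806606117555
[[0.572  0.1647 0.06  ]] [[0.625  0.1568 0.086 ]]
rot [-0.0004 -0.0001 -0.0024] shift [-0.0004  0.0033  0.12  ] at [0.5714 0.162  0.149 ]
```

Scaled: 0.12 m is 12, 0.003 m is 0.3, -0.01 rad is -0.2.

jog_arm:
  plan:
    - {"drz": -0.2, "sx": -0.05, "sy": 0.3, "sz": 4, "aperture": 1}
    - {"drz": -0.2, "sx": -0.05, "sy": 0.3, "sz": 8, "aperture": 1}
    - {"drz": -0.2, "sx": -0.05, "sy": 0.3, "sz": 10.5, "aperture": 1}
    - {"drz": -0.2, "sx": -0.05, "sy": 0.3, "sz": 12, "aperture": 1}
    - {"drz": -0.2, "sx": -0.05, "sy": 0.3, "sz": 12, "aperture": 1}
    - {"drz": -0.2, "sx": -0.05, "sy": 0.3, "sz": 12, "aperture": 0}
    - {"drz": -0.2, "sx": -0.05, "sy": 0.3, "sz": 12, "aperture": 0}
    - {"drz": -0.2, "sx": -0.05, "sy": 0.3, "sz": 12, "aperture": 0}
    - {"drz": -0.2, "sx": -0.05, "sy": 0.3, "sz": 12, "aperture": 0}
    - {"drz": -0.2, "sx": -0.05, "sy": 0.3, "sz": 12, "aperture": 0}
    - {"drz": -0.2, "sx": -0.05, "sy": 0.3, "sz": 12, "aperture": 0}
    - {"drz": -0.2, "sx": -0.05, "sy": 0.3, "sz": 12, "aperture": 0}
    - {"drz": -0.2, "sx": -0.05, "sy": 0.3, "sz": 12, "aperture": 0}
  grip_n: 50

```text
clock: 17.32
position: [0.5722, 0.1667, 0.0298]
ee_rot: [0.015, 1.0, 0.0, 0.0]
ft_force: [-1.4, -1.3, 7.0]
grip_width: 0.297
grasp_force: 50.1
```

```bash
python3 -c "
from h import *
go((.5408,-.1828,.15),-.1134+np.pi/2)"
```

```text
rot [0.0006 0.0009 0.0842] shift [ 0.0211 -0.3502 -0.1204] at [0.5722 0.1667 0.0298]
```

Scaled: -0.35 m is -35, -0.34 m is -34, 0.0842 rad is 1.684.

jog_arm:
  plan:
    - {"sz": -3, "aperture": 0}
    - {"sz": -8, "aperture": 0}
    - {"sz": -12.04, "aperture": 0}
    - {"drz": 1.684, "sx": 0.2, "sy": -3, "sz": -12.04, "aperture": 0}
    - {"drz": 1.684, "sx": 0.5, "sy": -8, "sz": -12.04, "aperture": 0}
    - {"drz": 1.684, "sx": 0.8, "sy": -13.5, "sz": -12.04, "aperture": 0}
    - {"drz": 1.684, "sx": 1.1, "sy": -19, "sz": -12.04, "aperture": 0}
    - {"drz": 1.684, "sx": 1.5, "sy": -25, "sz": -12.04, "aperture": 0}
    - {"drz": 1.684, "sx": 1.8, "sy": -30.5, "sz": -12.04, "aperture": 0}
    - {"drz": 1.684, "sx": 2.11, "sy": -34, "sz": -12.04, "aperture": 0}
    - {"drz": 1.684, "sx": 2.11, "sy": -35, "sz": -12.04, "aperture": 0}
    - {"drz": 1.684, "sx": 2.11, "sy": -35, "sz": -12.04, "aperture": 0}
    - {"drz": 1.684, "sx": 2.11, "sy": -35, "sz": -12.04, "aperture": 0}
    - {"drz": 1.684, "sx": 2.11, "sy": -35, "sz": -12.04, "aperture": 0}
  grip_n: 50

```text
clock: 19.08
position: [0.5407, -0.1812, 0.1493]
ee_rot: [0.056, 0.998, 0.0, -0.0]
ft_force: [0.2, 0.2, -2.4]
grip_width: 0.297
grasp_force: 49.7
```

```bash
python3 -c "
from h import *
go((.5408,-.1828,.0238),-.1134+np.pi/2)
cv2.imwrite('pics/w7.png',eyes.camera('wrist'))"
```

```text
rot [ 0.0006 -0.0003  0.002 ] shift [-0.0003 -0.0017  0.1255] at [ 0.5407 -0.1812  0.1493]
```

View pics/w7.png

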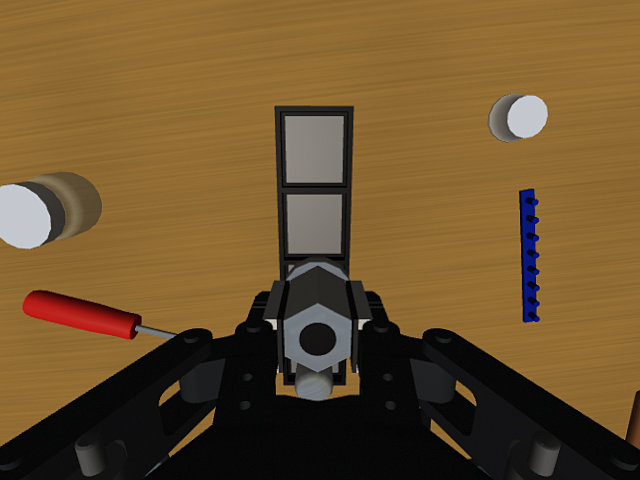

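Hex is held squarely on its flats at (317,338), and the empty -31 pocket at (315,225) lines up with it. Lowering.

Scaled: 0.1265 m is 12.65, 0.1255 m is 12.55.

jog_arm:
  plan:
    - {"sz": 4, "aperture": 0}
    - {"sz": 8, "aperture": 0}
    - {"sz": 10.5, "aperture": 0}
    - {"sz": 11.8, "aperture": 0}
    - {"sz": 12.25, "aperture": 0}
    - {"sz": 12.45, "aperture": 0}
    - {"sz": 12.55, "aperture": 0}
    - {"sz": 12.65, "aperture": 0}
    - {"sz": 12.65, "aperture": 0}

```text
clock: 20.25
position: [0.541, -0.1827, 0.0238]
ee_rot: [0.057, 0.998, 0.0, 0.001]
ft_force: [-2.8, 1.3, 4.6]
grip_width: 0.301
grasp_force: 50.4
```

```bash
python3 -c "
from h import *
go((.624,.157,.15),-.039+np.pi/2)"
```

```text
rot [ 0.0003  0.0012 -0.0743] shift [-0.0442  0.3469 -0.126 ] at [ 0.541  -0.1827  0.0238]
```

jog_arm:
  plan:
    - {"aperture": 0.9}
    - {"aperture": 0.9}
    - {"aperture": 0.9}
    - {"aperture": 0.9}
    - {"aperture": 0.9}
    - {"sz": -4, "aperture": 1}
    - {"sz": -9, "aperture": 1}
    - {"sz": -12.6, "aperture": 1}
    - {"drz": -1.486, "sx": -4.4, "sy": 34.7, "sz": -12.6, "aperture": 1}
    - {"drz": -1.486, "sx": -4.4, "sy": 34.7, "sz": -12.6, "aperture": 1}
    - {"drz": -1.486, "sx": -4.4, "sy": 34.7, "sz": -12.6, "aperture": 1}
    - {"drz": -1.486, "sx": -4.4, "sy": 34.7, "sz": -12.6, "aperture": 1}
    - {"drz": -1.486, "sx": -4.4, "sy": 34.7, "sz": -12.6, "aperture": 1}
    - {"drz": -1.486, "sx": -4.4, "sy": 34.7, "sz": -12.6, "aperture": 1}
    - {"drz": -1.486, "sx": -4.4, "sy": 34.7, "sz": -12.6, "aperture": 1}
    - {"drz": -1.486, "sx": -4.4, "sy": 34.7, "sz": -12.6, "aperture": 1}
    - {"drz": -1.486, "sx": -4.4, "sy": 34.7, "sz": -12.6, "aperture": 1}

```text
clock: 22.38
position: [0.6235, 0.1554, 0.1492]
ee_rot: [0.021, 1.0, -0.0, 0.0]
ft_force: [0.2, 0.0, -0.3]
grip_width: 1.003
grasp_force: 0.0
```

```bash
python3 -c "
from h import *
T=tool();np.save('Tw.npy',T);go((.624,.157,.029),-.039+np.pi/2)
im=eyes.camera('wrist')
cv2.imwrite('pics/w8.png',im[100:420,160:480])"
```

```text
rot [-0.0003  0.0002 -0.0024] shift [-0.0004  0.0017  0.1202] at [0.6235 0.1554 0.1492]
```

View pics/w8.png

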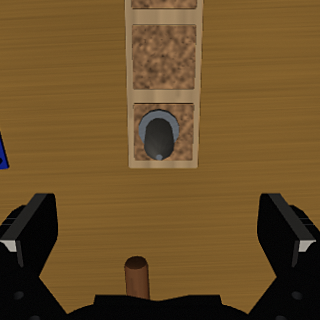

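```bash
python3 -c "
from h import *
T=np.load('Tw.npy')
print(ray('wrist',[(317.5,256.5)],.086,T),ray('wrist',[(319,229)],.022,T))"
```

```text
[[0.6244 0.1558 0.086 ]] [[0.6236 0.1571 0.022 ]]
```

Scaled: 0.12 m is 12, 0.105 m is 10.5.

jog_arm:
  plan:
    - {"sx": -0.05, "sy": 0.1, "sz": 4, "aperture": 1}
    - {"sx": -0.05, "sy": 0.1, "sz": 8, "aperture": 1}
    - {"sx": -0.05, "sy": 0.1, "sz": 10.5, "aperture": 1}
    - {"sx": -0.05, "sy": 0.1, "sz": 12, "aperture": 1}
    - {"sx": -0.05, "sy": 0.1, "sz": 12, "aperture": 1}
    - {"sx": -0.05, "sy": 0.1, "sz": 12, "aperture": 0}
    - {"sx": -0.05, "sy": 0.1, "sz": 12, "aperture": 0}
    - {"sx": -0.05, "sy": 0.1, "sz": 12, "aperture": 0}
    - {"sx": -0.05, "sy": 0.1, "sz": 12, "aperture": 0}
    - {"sx": -0.05, "sy": 0.1, "sz": 12, "aperture": 0}
    - {"sx": -0.05, "sy": 0.1, "sz": 12, "aperture": 0}
    - {"sx": -0.05, "sy": 0.1, "sz": 12, "aperture": 0}
    - {"sx": -0.05, "sy": 0.1, "sz": 12, "aperture": 0}
  grip_n: 50

```text
clock: 24.05
position: [0.6243, 0.1582, 0.0296]
ee_rot: [0.02, 1.0, 0.0, 0.0]
ft_force: [-0.8, -0.5, 5.8]
grip_width: 0.242
grasp_force: 49.5
```

```bash
python3 -c "
from h import *
go((.479,-.1758,.15),-.1134+np.pi/2)"
```

```text
rot [0.0004 0.0008 0.0743] shift [ 0.1321 -0.3393 -0.1206] at [0.6243 0.1582 0.0296]
```

Scaled: -0.339 m is -33.9, -0.332 m is -33.2, 0.0743 rad is 1.486.

jog_arm:
  plan:
    - {"sz": -3, "aperture": 0}
    - {"sz": -8, "aperture": 0}
    - {"sz": -12.06, "aperture": 0}
    - {"drz": 1.486, "sx": 1.2, "sy": -3, "sz": -12.06, "aperture": 0}
    - {"drz": 1.486, "sx": 3.1, "sy": -8, "sz": -12.06, "aperture": 0}
    - {"drz": 1.486, "sx": 5.3, "sy": -13.5, "sz": -12.06, "aperture": 0}
    - {"drz": 1.486, "sx": 7.4, "sy": -19, "sz": -12.06, "aperture": 0}
    - {"drz": 1.486, "sx": 9.6, "sy": -24.5, "sz": -12.06, "aperture": 0}
    - {"drz": 1.486, "sx": 11.7, "sy": -30, "sz": -12.06, "aperture": 0}
    - {"drz": 1.486, "sx": 13.2, "sy": -33.2, "sz": -12.06, "aperture": 0}
    - {"drz": 1.486, "sx": 13.2, "sy": -33.9, "sz": -12.06, "aperture": 0}
    - {"drz": 1.486, "sx": 13.2, "sy": -33.9, "sz": -12.06, "aperture": 0}
    - {"drz": 1.486, "sx": 13.2, "sy": -33.9, "sz": -12.06, "aperture": 0}
    - {"drz": 1.486, "sx": 13.2, "sy": -33.9, "sz": -12.06, "aperture": 0}
  grip_n: 50

```text
clock: 25.8
position: [0.4792, -0.1744, 0.1494]
ee_rot: [0.056, 0.998, 0.0, -0.0]
ft_force: [0.0, 0.4, -2.6]
grip_width: 0.243
grasp_force: 49.3
```

```bash
python3 -c "
from h import *
go((.479,-.1758,.0236),-.1134+np.pi/2)
cv2.imwrite('pics/w9.png',eyes.camera('wrist'))"
```

```text
rot [ 0.0001 -0.0003  0.0019] shift [ 0.     -0.0015  0.1258] at [ 0.4792 -0.1744  0.1494]
```

View pics/w9.png

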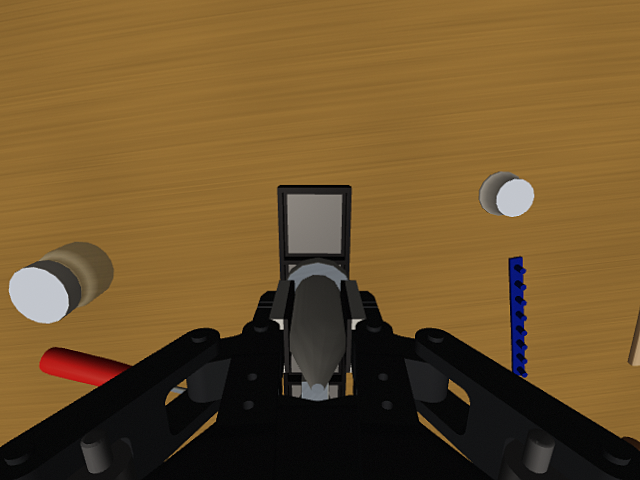

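The cone is held upright and the nearest pocket (314,225) is empty and in line with it. Lowering.

jog_arm:
  plan:
    - {"sz": 4, "aperture": 0}
    - {"sz": 8, "aperture": 0}
    - {"sz": 10.5, "aperture": 0}
    - {"sz": 11.8, "aperture": 0}
    - {"sz": 12.3, "aperture": 0}
    - {"sz": 12.5, "aperture": 0}
    - {"sz": 12.6, "aperture": 0}
    - {"sz": 12.7, "aperture": 0}
    - {"sz": 12.7, "aperture": 0}

```text
clock: 26.98
position: [0.4794, -0.1755, 0.0236]
ee_rot: [0.057, 0.998, 0.0, 0.001]
ft_force: [-3.1, 1.6, 7.0]
grip_width: 0.244
grasp_force: 50.4
```

Scaled: 0.2 m is 20, -0.18 m is -18.

jog_arm:
  plan:
    - {"aperture": 0.9}
    - {"aperture": 0.9}
    - {"aperture": 0.9}
    - {"aperture": 0.9}
    - {"aperture": 0.9}
    - {"sz": -4, "aperture": 1}
    - {"sz": -10, "aperture": 1}
    - {"sz": -15, "aperture": 1}
    - {"sx": 3, "sy": 20, "sz": -18, "aperture": 1}
    - {"sx": 3, "sy": 20, "sz": -18, "aperture": 1}
    - {"sx": 3, "sy": 20, "sz": -18, "aperture": 1}
    - {"sx": 3, "sy": 20, "sz": -18, "aperture": 1}
    - {"sx": 3, "sy": 20, "sz": -18, "aperture": 1}
    - {"sx": 3, "sy": 20, "sz": -18, "aperture": 1}

```text
clock: 28.72
position: [0.4717, 0.0247, 0.2023]
ee_rot: [0.058, 0.998, -0.0, -0.0]
ft_force: [-0.7, 0.0, -0.7]
grip_width: 1.001
grasp_force: 0.0
```

```bash
python3 -c "
from h import *
a=eyes.camera('top')[165:335,350:490];b=eyes.camera('side')[140:240,240:440]
a=cv2.resize(a,None,fx=2.6,fy=2.6,interpolation=2);b=cv2.resize(b,None,fx=2,fy=2,interpolation=2)
c=np.zeros((a.shape[0],a.shape[1]+b.shape[1],3),'uint8');c[:,:a.shape[1]]=a;c[:b.shape[0],a.shape[1]:]=b
cv2.imwrite('pics/f.png',c)"
```

```text
(no output)
```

View pics/f.png

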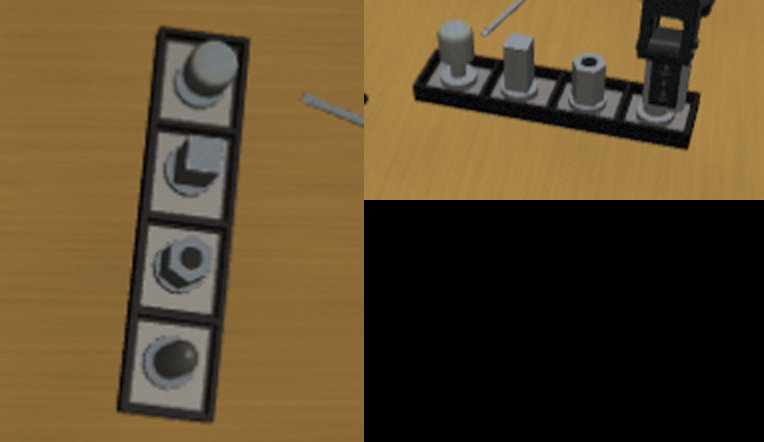

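The top view shows all four dies upright in their pockets. Far to near they are mushroom (205,70), square (200,165), hex (188,265) and cone (175,360), and nothing is touching them.

```bash
python3 -c "
from workcell import manip, eyes, get_obs
print(manip.hand_in())"
```

```text
the job is handed in; nothing more can be done
None
```

All four dies are standing upright in the black rack in reverse order (mushroom farthest, then square, hex, and cone nearest), and the job was handed in at about 29 s of the 106 s allowed.

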